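# Put a brass sleeve away in the lever-lid keeper box

## Robot

A 6-joint arm with a two-finger parallel gripper is mounted at the origin on the work surface. World frame = base frame: x ahead of the robot, y to its left, z up, the work surface at z = 0. Lengths are in m, angles in rad, forces in N, time in s.
With the tool pointing down it reaches from about 0.35 to 1 m from the base axis. Payload 7.1 kg.
Tool frame: the origin (TCP) lies on the centre line of the jaws, within the pads' length; the fingertips stand 11 mm ahead of it and the grasp point (between the pads) lies 8 mm behind it; z points along the fingers, y is the line along which they close (so a half turn about z gives the same grasp; the last joint's range is limited). The gripper opens to 85 mm and grips with 20 to 120 N. Pads are 22 mm wide; open, the fingers measure 114 mm over their backs; the gripper's body (76 mm by 85 mm) begins 54 mm behind the grasp point. The pads swing forward as they close: fully open they stand 13 mm farther back than shut.
Start: joints at [-1.292, 0.423, 1.63, -0, 1.089, -0.019], TCP at [0.183, -0.597, 0.242] pointing down, gripper open.
Joint ranges: [-3, 3], [-0.9, 2.11], [0.09, 2.58], [-1.31, 4.45], [0.11, 2.69], [-2.54, 2.54]. Speed limits (rad/s): [2.39, 2.39, 3.01, 3.14, 3.14, 3.14].

## Interface

Orientations are given as [roll, pitch, yaw] about the fixed x, y, z axes, in that order (R = Rz(yaw) Ry(pitch) Rx(roll)).
In Python, from plant import status, camera, robot gives the robot as it stands.
- The arm moves only by the tool drive_tool, never from a script. Its argument "commands" is a list of rows, each a list of 7 numbers: the shift along the tool's x, y, z in m, then the turn, a rotation vector about the tool's x, y, z in units of 6 degrees (1.0 is 6 degrees), then the closure, from -1 (fully open) to 1 (shut). In form: [[x, y, z, ax, ay, az, grip], ...]. A call has 1 to 12 rows; each row shifts and turns the commanded pose from where the row before left it, along the tool's axes as they then stand; what a row does not reach is not made up. A row lasts 1/12 s, in which the tool goes at most 41.7 mm and 7.16 degrees, less where a joint would pass 70% of its speed; a pose out of reach is approached as far as the arm can. A call with a gripper value outside its range is refused whole. The fingers move at their own pace and stop on an object; "newtons" is the grip in N (left out, the last holds). Time passes only in rows, so rows that do not move let the fingers close. It gives the time, the measured TCP pose, the force, the opening and the grip force at its end, in the units of the state.
- status.sense(): the state, without advancing time (a new reading comes with each control period).
- camera(name): name is "scene" or "top" or "wrist"; returns a dict with "color" (420x560x3 uint8, red, green, blue), "intrinsics" (3x3 intrinsics, pixels), "rvec" (rotation vector, rad) and "tvec" (3), from world to camera coordinates, as OpenCV has them. Camera axes: x right, y down, z forward; pixel columns grow to the right and rows downward; lengths in m; the calibration is good to about 2 mm. A picture is of the moment at which its call begins. There is no depth.
- robot.close_job(): hands the job in; it is judged then, once.
The state is a dict: "clock": time; "joint_pos": joint angles; "joint_vel": joint speeds; "joint_torque": joint torques, N m; "tcp_pos": TCP position; "orientation": TCP orientation; "wrist_force": force on the tool from outside, world axes, zero at the start; "ft_torque": the same for the moment, N m; "width": finger opening in m; "finger_force": force on a finger pad.
Only numpy, scipy, OpenCV 4.12 (cv2) and the standard library are available. Lean on these libraries where they do the work, as an engineer would, in place of code of your own. Each camera call takes 0.05 s, during which the arm holds its last target. There are 200 camera calls.

## Task

Push the keeper box's brass bolt fully back to free the lid, then lay the loose brass sleeve crosswise on the loading ramp and let go, so that it rests against the closed lid's front. Press the red lever down and hold the lid raised until the sleeve has rolled into the box, let the lever go so that the lid closes, and push the bolt fully home again. Do not drop the sleeve onto the bench, and leave the dark steel sleeve and the other things on the bench where they are.

Things in the scene. Friction and masses are not known exactly. Their poses are not given: they have to be found in the camera images.
- keeper: Fixed blue keeper box with loading ramp, 128 mm wide (x), 299 mm long (y) plus lever. Origin on the bench under the line where ramp meets box; z up; -x side faces the robot. Ramp y -150 to 0, box y 0 to 140 with 100 mm walls. Floor falls 10 degrees to +y all along: 76 mm high at y=-150, 50 mm at y=0. A roller on the ramp rolls to the lid's front, and into the box once the lid is up.
- ramp_load (a point): Where the brass sleeve's centre is when laid on the ramp: keeper y=-85, 90 mm above the bench. Axes as keeper; the sleeve lies along x. The ramp is two rails, 32 to 58 mm either side of the middle, open slot between; side boards 116 mm apart, 96 mm high; end board at y=-153, 100 mm high. Let go, the sleeve rolls to the closed lid, its centre at y about -33.
- bin_inside (a point): On keeper, y=112: about where the sleeve's centre ends, at the low end inside the box (55 mm above the bench). Axes as keeper.
- lid (a joint): Lid angle (rad): 0 closed, 0.72 fully raised (stop). Clear top in a brass frame, 117 mm above the bench, with a brass front 50 mm deep that shuts off the ramp at keeper y=-4. Hinge line along keeper x at y=150, z=112 mm. Falls shut within about half a second when free; locked by the bolt. Above about 0.45 the sleeve can roll under it (about 1 s).
- lever: Steel lever with a red pad, rigid with the lid, sticking out beyond the hinge to keeper +y, sloping up 20 degrees when the lid is closed. Body origin on the hinge line. Pressing the pad straight down (under 8 N) raises the lid; fully down the pad slopes down 21 degrees.
- lever_pad (a point): Centre of the top of the red pad (64 mm wide, 50 mm long), 88 mm from the hinge line: at keeper y about 231, z 148 mm with the lid closed; it comes down 63 mm, to z 86 mm, at keeper y about 234, with the lid fully raised. Axes as keeper at lid closed.
- bolt (a joint): Brass slide bolt on the keeper's -x side (m): 0 fully home (reaches over the lid's lug and locks the lid), 0.045 fully back (free); grows as it slides to keeper -y. Stays where left, needs about 2 N plus 6 N per m/s. Must be back by 0.025 at least for the lid to rise.
- bolt_knob (a point): Top centre of the bolt's upright knob, a brass post with a black band, 18 mm diameter, 34 mm tall, top 152 mm above the bench, at keeper x=-77, y=-20 with the bolt home. The flat bar under it is 16 mm wide, its top 118 mm above the bench, y -51 to 21 when home. Free on both y sides for pushing. Moves with the bolt; axes as keeper.
- brass_centre (a point): Centre of the loose bright brass sleeve, a roller 48 mm diameter, 100 mm long, about 0.5 kg; point x is its long axis (it may have rolled about it). It starts lying in a wooden rest, centre 32 mm above the bench; the rest is 40 mm wide, narrower than the sleeve, so fingers can close across the diameter from above.
- brass_sleeve: The same brass sleeve; origin at its centre.
- steel_sleeve: Dark steel sleeve of the same size in an identical rest nearby (origin at its centre). Leave it alone.
- oil: Yellow oil bottle, 60 mm diameter, 130 mm tall, beyond the keeper. Bystander; origin under its centre.
- index_plate: Brass disc with rings of holes, 130 mm diameter, lying flat beyond the keeper. Bystander; origin under its centre.
- vee_block: Steel vee block 90 x 50 x 45 mm, left of the robot. Bystander; origin under its centre.
- wrench: Wrench lying on the bench beyond the sleeves. Bystander.
- screwdriver: Screwdriver lying on the bench to the left. Bystander.
- mug: Aluminium cup, 70 mm wide, 90 mm tall, between the robot and the sleeves. Bystander; origin under its centre.
Mind the look-alikes: they are no part of the job. What is shaped like the brass_sleeve but blue or purple is not meant.

How it is judged:
By the outcome, as a careful person would: the job done as asked, in the order asked, and still so for the second after the job is handed in, with the robot touching nothing.
It also fails if it takes over 67 s, if anything falls off the work surface, if the arm or the gripper's body presses on something with over 40 N, if the wrist force passes 120 N, or if a joint passes its speed limit or range.

## Working session

There is one attempt and no reset: what is moved stays moved. The work goes in short steps, Python scripts to look and compute and a tool call to move; the robot and the scene stay as the last step left them, time stands still between calls to the robot, and variables do not carry over. Pictures are saved under pics/ and viewed, at most 11 in all, crops included, and the job is handed in when it is done.

Besides the shell and the picture viewer there is one more tool, called after ">>>" as a command line: name --pt "numbers of a row" for each row, then --argument value for the rest. drive_tool: Moves the arm, as the interface text tells. Its arguments: {"type":"object","properties":{"commands":{"type":"array","items":{"type":"array","items":{"type":"number"}}},"newtons":{"type":"number"}},"required":["commands"]}

```bash
mkdir -p pics; ls
cat > h.py <<'E'
import numpy as np, cv2
from plant import status, camera, robot
def shot(n,f=None):
    c=camera(n)
    if f: cv2.imwrite('pics/'+f,cv2.cvtColor(c['color'],cv2.COLOR_RGB2BGR))
    return c
def ray(c,u,v,z):
    R=cv2.Rodrigues(np.array(c['rvec'],float))[0];t=np.array(c['tvec'],float).ravel()
    d=R.T@np.linalg.solve(np.array(c['intrinsics']),[u,v,1.]);o=-R.T@t
    return o+d*(z-o[2])/d[2]
def proj(c,P):
    return cv2.projectPoints(np.array(P,float).reshape(-1,3),np.array(c['rvec'],float),np.array(c['tvec'],float),np.array(c['intrinsics'],float),None)[0].reshape(-1,2)
E
python3 - <<'E'
from h import *
import pickle
s={n:shot(n,n+'0.png') for n in('scene','top')}
pickle.dump(s,open('c0.pkl','wb'))
print(status.sense())
for n in s: print(n,s[n]['intrinsics'],s[n]['rvec'],s[n]['tvec'])
E
```

```text
pics
{'clock': 0.1, 'joint_pos': array([-1.29195659e+00,  4.23794431e-01,  1.63062553e+00, -5.52994232e-05,
        1.08856373e+00, -1.90085415e-02]), 'joint_vel': array([ 3.53378817e-05, -3.77709348e-05, -1.71354973e-03, -7.65701446e-04,
        3.22553337e-04,  4.55915802e-04]), 'joint_torque': array([ 3.10830137e-04, -5.58424687e+01, -2.82442510e+01, -5.44079035e-05,
        2.98604362e-03,  6.84412655e-06]), 'tcp_pos': array([ 0.18328919, -0.59701971,  0.24159996]), 'orientation': array([-3.14020093e+00,  2.25085159e-05,  2.97873974e-01]), 'wrist_force': array([ 0.00934888, -0.2419462 ,  0.36798123]), 'ft_torque': array([0.00737481, 0.00208866, 0.00112441]), 'finger_force': 0.0, 'width': 0.08493378955639425}
scene [[463.76549053   0.         282.1802123 ]
 [  0.         463.76549053 204.59170623]
 [  0.           0.           1.        ]] [ 1.73946111  1.53910256 -0.79189258] [-0.03611517 -0.22133616  1.72981715]
top [[536.0843596    0.         277.53447115]
 [  0.         536.0843596  212.26274362]
 [  0.           0.           1.        ]] [ 2.12929238 -2.158186    0.11254618] [0.01051364 0.56013233 1.38671715]
```

View pics/top0.png

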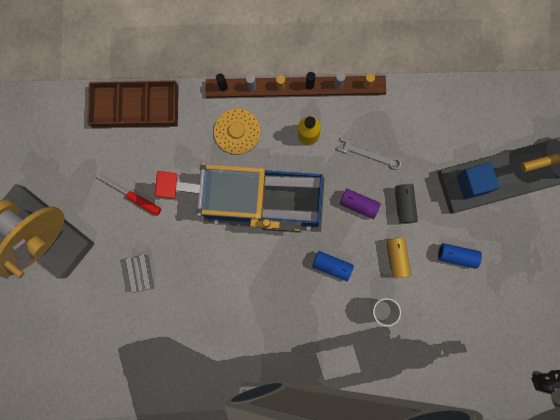

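View pics/scene0.png

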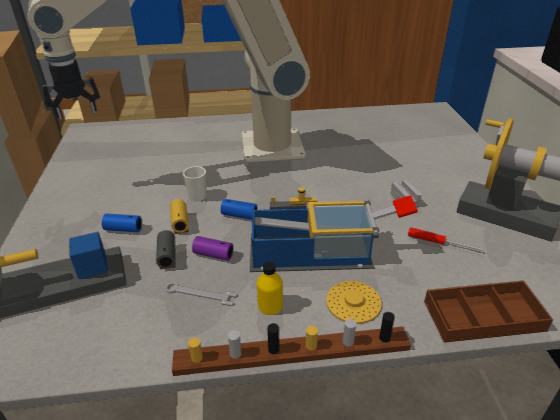

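Top view: the brass sleeve is at (399,257), the steel one at (405,203), the knob near (266,224), the red pad at (166,185), and the ramp end near (322,198). The keeper's +y is roughly world +y. The scene view agrees.

Run:
```python
from h import *
import pickle
s=pickle.load(open('c0.pkl','rb'));c=s['top'];im=c['color']
hsv=cv2.cvtColor(im,cv2.COLOR_RGB2HSV)
y=cv2.inRange(hsv,(12,120,90),(32,255,255)); r=cv2.inRange(hsv,(0,180,120),(6,255,255))
for nm,m,zz in(('y',y,.032),('r',r,.148)):
    for k in cv2.findContours(m,cv2.RETR_EXTERNAL,cv2.CHAIN_APPROX_NONE)[0]:
        if cv2.contourArea(k)<40: continue
        q=cv2.minAreaRect(k);b=cv2.boxPoints(q)
        print(nm,q, cv2.contourArea(k),ray(c,*q[0],zz)[:2].round(4))
        print('   ',[tuple(ray(c,*p,.117 if nm=='y' and q[0][0]<350 else zz)[:2].round(4)) for p in b])
print('cam',-cv2.Rodrigues(c['rvec'])[0].T@c['tvec'])
cv2.imwrite('pics/crop.png',cv2.cvtColor(cv2.resize(im[150:290,150:420],None,fx=2.9,fy=2.9,interpolation=cv2.INTER_CUBIC),cv2.COLOR_RGB2BGR))
```

```text
y ((399.05078125, 257.345458984375), (38.64320373535156, 17.401081085205078), 81.63410949707031) 605.0 [ 0.4369 -0.3138]
    [(np.float64(0.4841), np.float64(-0.2858)), (np.float64(0.4902), np.float64(-0.3312)), (np.float64(0.3902), np.float64(-0.3415)), (np.float64(0.3841), np.float64(-0.2966))]
y ((28.36623191833496, 240.4807586669922), (38.582786560058594, 87.72242736816406), 43.72697067260742) 2121.0 [0.4947 0.6705]
    [(np.float64(0.4431), np.float64(0.7385)), (np.float64(0.6017), np.float64(0.5919)), (np.float64(0.5325), np.float64(0.5179)), (np.float64(0.3759), np.float64(0.6643))]
y ((8.5, 206.5), (13.0, 17.0), 90.0) 133.5 [0.5874 0.7292]
    [(np.float64(0.5918), np.float64(0.7064)), (np.float64(0.5911), np.float64(0.6627)), (np.float64(0.5578), np.float64(0.661)), (np.float64(0.5585), np.float64(0.7046))]
y ((242.3236083984375, 195.98431396484375), (77.8486099243164, 59.41019058227539), 5.079607963562012) 724.5 [0.6061 0.0968]
    [(np.float64(0.5277), np.float64(0.1933)), (np.float64(0.6788), np.float64(0.1809)), (np.float64(0.6576), np.float64(-0.0158)), (np.float64(0.50
[... 1692 characters left out ...]
p.float64(0.2894)), (np.float64(0.5439), np.float64(0.2975))]
r ((132.03846740722656, 196.19229125976562), (11.371355056762695, 6.933752536773682), 33.6900634765625) 56.5 [0.5912 0.3593]
    [(np.float64(0.5921), np.float64(0.3759)), (np.float64(0.6064), np.float64(0.3667)), (np.float64(0.5902), np.float64(0.3428)), (np.float64(0.576), np.float64(0.352))]
r ((165.72772216796875, 184.22279357910156), (20.000247955322266, 25.174442291259766), 5.710593223571777) 456.0 [0.6198 0.2761]
    [(np.float64(0.5914), np.float64(0.3035)), (np.float64(0.6543), np.float64(0.2984)), (np.float64(0.6484), np.float64(0.2486)), (np.float64(0.5856), np.float64(0.2541))]
cam [ 0.37751368 -0.02953216  1.44687749]
```

View pics/crop.png

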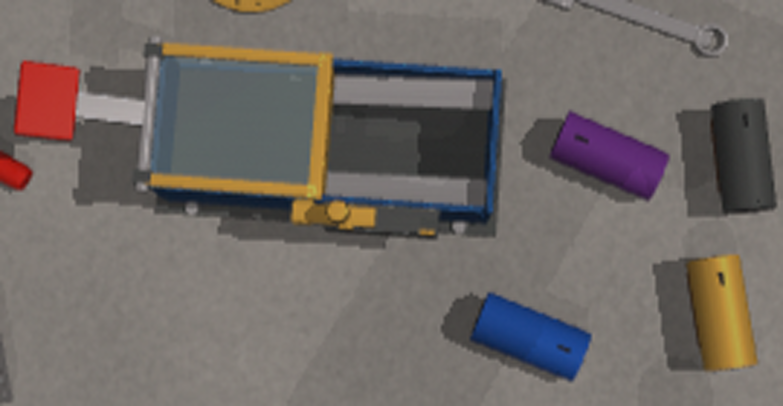

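The crop gives the knob top at about px (266.5,222.4) and the ramp end corners at about (322.4,174.8) and (319,224.5). The keeper is turned about -5.5°.

```bash
cat >> h.py <<'E'
def fit(K,W): # keeper xy -> world xy rigid
    K=np.array(K);W=np.array(W);k=K.mean(0);w=W.mean(0)
    a=K-k;b=W-w;th=np.arctan2((a[:,0]*b[:,1]-a[:,1]*b[:,0]).sum(),(a*b).sum())
    R=np.array([[np.cos(th),-np.sin(th)],[np.sin(th),np.cos(th)]]);return th,R,w-R@k
def go(x,y,z,yaw):
    s=status.sense();p=s['tcp_pos'];o=s['orientation'];R=cv2.Rodrigues(np.array([0,0,o[2]]))[0]@cv2.Rodrigues(np.array([0,o[1],0.]))[0]@cv2.Rodrigues(np.array([o[0],0,0.]))[0]
    print('at',p.round(4),o.round(4),'f',s['wrist_force'].round(1),'w',round(s['width'],4),'t',s['clock'])
    print('tool shift',(R.T@(np.array([x,y,z])-p)).round(4),'az',round(-np.degrees(yaw-o[2])/6,3))
E
python3 - <<'E'
from h import *
import pickle
c=pickle.load(open('c0.pkl','rb'))['top']
pts=[((-.077,-.020),266.5,222.4,.152),((0,.231),165.7,184.2,.148),((.064,-.156),322.4,174.8,.1),((-.064,-.156),319,224.5,.1)]
W=[ray(c,u,v,z)[:2] for _,u,v,z in pts];K=[p[0] for p in pts]
th,R,t=fit(K,W);print(th,t)
for k,w in zip(K,W):print(k,w.round(4),(R@k+t-w).round(4))
for n,k in dict(knob=(-.077,-.02),load=(0,-.085),pad=(0,.232)).items():print(n,(R@k+t).round(4))
x,y=R@(-.077,-.02)+t;go(x,y,.242,th)
E
```

```text
-0.09206316957783643 [0.59812405 0.045059  ]
(-0.077, -0.02) [0.5208 0.0274] [-0.0012  0.0048]
(0, 0.231) [0.6199 0.2762] [-0.0005 -0.0011]
(0.064, -0.156) [ 0.6466 -0.1142] [ 0.0009 -0.002 ]
(-0.064, -0.156) [ 0.5193 -0.1027] [ 0.0008 -0.0017]
knob [0.5196 0.0322]
load [ 0.5903 -0.0396]
pad [0.6195 0.2761]
at [ 0.1833 -0.597   0.2416] [-3.1402  0.      0.2979] f [ 0.  -0.2  0.4] w 0.0849 t 0.1
tool shift [ 5.062e-01 -5.028e-01  3.000e-04] az 3.724
```

>>> drive_tool --pt "0 0 0 0 0 0.93 -1" --pt "0 0 0 0 0 0.93 -1" --pt "0 0 0 0 0 0.93 -1" --pt "0 0 0 0 0 0.93 -1" --pt "0.0139 -0.0329 0 0 0 0 -1" --pt "0.0139 -0.0329 0 0 0 0 -1" --pt "0.0139 -0.0329 0 0 0 0 -1" --pt "0.0139 -0.0329 0 0 0 0 -1" --pt "0.0139 -0.0329 0 0 0 0 -1" --pt "0.0139 -0.0329 0 0 0 0 -1" --pt "0.0139 -0.0329 0 0 0 0 -1" --pt "0.0139 -0.0329 0 0 0 0 -1"

```text
clock: 1.1
tcp_pos: [0.3185, -0.3438, 0.2421]
orientation: [-3.141, 0.0, -0.092]
wrist_force: [-0.4, 0.1, 0.6]
width: 0.0858
finger_force: 0.0
```

>>> drive_tool --pt "0.0139 -0.0329 0 0 0 0 -1" --pt "0.0139 -0.0329 0 0 0 0 -1" --pt "0.0139 -0.0329 0 0 0 0 -1" --pt "0.0139 -0.0329 0 0 0 0 -1" --pt "0.0139 -0.0329 0 0 0 0 -1" --pt "0.0139 -0.0329 0 0 0 0 -1" --pt "0.0139 -0.0329 0 0 0 0 -1" --pt "0.0139 -0.0329 0 0 0 0 -1" --pt "0.0139 -0.0329 0 0 0 0 -1" --pt "0.0139 -0.0329 0 0 0 0 -1" --pt "0.0139 -0.0329 0 0 0 0 -1" --pt "0 0 0 0 0 0 -1"

```text
clock: 2.1
tcp_pos: [0.5062, 0.0052, 0.2424]
orientation: [-3.14, -0.002, -0.088]
wrist_force: [-0.0, 0.8, 1.6]
width: 0.0855
finger_force: 0.0
```

Run:
```python
from h import *
c=shot('wrist','w1.png')
go(.52,.031,.242,-.092)
print(proj(c,[(.5196,.0322,.152)]))
```

```text
at [0.5047 0.0033 0.2421] [-3.1413e+00 -2.0000e-04 -8.7600e-02] f [-0.3 -0.9  0.3] w 0.085 t 2.15
tool shift [ 0.0128 -0.029   0.0001] az 0.042
[[247.09863275 208.12657764]]
```

View pics/w1.png

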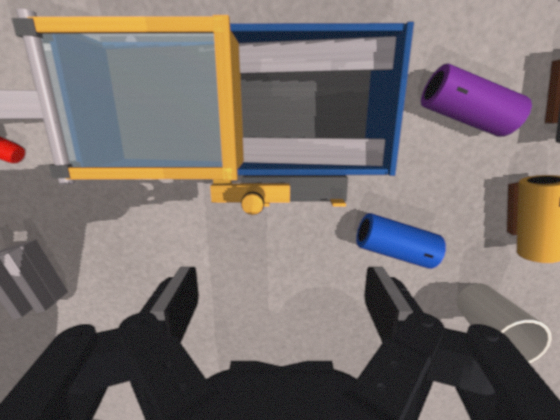

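The wrist view shows the knob top at (252,204), the ramp end corners at (411,24) and (393,174), and the brass sleeve at the right edge, (541,217). I'll refit the keeper from these.

Run:
```python
from h import *
c=shot('wrist')
pts=[((-.077,-.020),252.5,203.5,.152),((.064,-.156),412,23,.1),((-.064,-.156),393,174.5,.1)]
W=[ray(c,u,v,z)[:2] for _,u,v,z in pts];K=[p[0] for p in pts]
th,R,t=fit(K,W);print(th,t)
for k,w in zip(K,W):print(k,w.round(4),(R@k+t-w).round(4))
go(*W[0],.14,th)
print(status.sense()['joint_pos'])
```

```text
-0.07982404021200022 [0.59820556 0.04371824]
(-0.077, -0.02) [0.5214 0.0254] [-0.0016  0.0046]
(0.064, -0.156) [ 0.647  -0.1151] [ 0.0025 -0.0018]
(-0.064, -0.156) [ 0.5229 -0.1039] [-0.0009 -0.0027]
at [0.5036 0.0019 0.2419] [ 3.1413e+00  1.0000e-03 -8.8800e-02] f [-0.4  0.3  0. ] w 0.0855 t 2.2
tool shift [ 0.0157 -0.025   0.1018] az -0.086
[-1.97719874e-02  2.46067694e-01  1.89405773e+00 -2.25965518e-04
  1.00246981e+00  1.63999522e+00]
```

>>> drive_tool --pt "0.008 -0.013 0.0 0 0 0 -1" --pt "0.008 -0.012 0.0 0 0 0 -1" --pt "0 0 0.03 0 0 0 -1" --pt "0 0 0.03 0 0 0 -1" --pt "0 0 0.025 0 0 0 -1" --pt "0 0 0.018 0 0 0 -1" --pt "0 0 0 0 0 0 1" --pt "0 0 0 0 0 0 1" --pt "0 0 0 0 0 0 1" --pt "0 0 0 0 0 0 1" --pt "0 0 0 0 0 0 1" --pt "0 0 0 0 0 0 1" --newtons 20

```text
clock: 3.2
tcp_pos: [0.5229, 0.0243, 0.1407]
orientation: [-3.141, -0.003, -0.092]
wrist_force: [-1.2, 1.8, 4.2]
width: 0.0171
finger_force: 21.5
```

>>> drive_tool --pt "0 0.008 0 0 0 0 1" --pt "0 0.008 0 0 0 0 1" --pt "0 0.008 0 0 0 0 1" --pt "0 0.008 0 0 0 0 1" --pt "0 0.006 0 0 0 0 1" --pt "0 0.004 0 0 0 0 1" --pt "0 0 0 0 0 0 1" --pt "0 0 0 0 0 0 1"

```text
clock: 3.87
tcp_pos: [0.5195, -0.0141, 0.1406]
orientation: [-3.135, -0.003, -0.095]
wrist_force: [2.2, 26.0, 5.4]
width: 0.0171
finger_force: 22.3
```

>>> drive_tool --pt "0 0 0 0 0 0 -1" --pt "0 0 0 0 0 0 -1" --pt "0 0 0 0 0 0 -1" --pt "0 0 0 0 0 0 -1" --pt "0 0 -0.035 0 0 0 -1" --pt "0 0 -0.035 0 0 0 -1" --pt "0 0 -0.025 0 0 0 -1" --pt "-0.0055 0.0306 0 0 0 0 -1" --pt "-0.0055 0.0306 0 0 0 0 -1" --pt "-0.0055 0.0306 0 0 0 0 -1" --pt "-0.0055 0.0306 0 0 0 0 -1" --pt "-0.0055 0.0306 0 0 0 0 -1"

```text
clock: 4.87
tcp_pos: [0.4758, -0.169, 0.2345]
orientation: [3.141, -0.0, -0.092]
wrist_force: [-0.4, -0.3, -0.3]
width: 0.0856
finger_force: 0.0
```

>>> drive_tool --pt "-0.0055 0.0306 0 0 0 0 -1" --pt "-0.0055 0.0306 0 0 0 0 -1" --pt "-0.0055 0.0306 0 0 0 0 -1" --pt "-0.0055 0.0306 0 0 0 0 -1" --pt "-0.0055 0.0306 0 0 0 0 -1" --pt "0 0 0 0 0 -1 -1" --pt "0 0 0 0 0 -1 -1" --pt "-0.01 0 0 0 0 0 -1" --pt "0 0 0 0 0 0 -1" --pt "0 0 0 0 0 0 -1"

```text
clock: 5.7
tcp_pos: [0.4245, -0.3183, 0.2342]
orientation: [-3.141, 0.001, 0.114]
wrist_force: [-0.4, -0.4, -0.5]
width: 0.0855
finger_force: 0.0
```

Run:
```python
from h import *
c=shot('wrist','w2.png');hsv=cv2.cvtColor(c['color'],cv2.COLOR_RGB2HSV)
m=cv2.inRange(hsv,(12,120,70),(32,255,255))
for k in cv2.findContours(m,cv2.RETR_EXTERNAL,cv2.CHAIN_APPROX_NONE)[0]:
    if cv2.contourArea(k)<600: continue
    q=cv2.minAreaRect(k);print(q,ray(c,*q[0],.032).round(4))
    print([tuple(ray(c,*p,.032)[:2].round(4)) for p in cv2.boxPoints(q)])
go(.437,-.3138,.04,.12)
```

```text
((277.5, 177.5), (91.0, 41.0), 90.0) [ 0.4356 -0.3123  0.032 ]
[(np.float64(0.4838), np.float64(-0.2841)), (np.float64(0.4889), np.float64(-0.3291)), (np.float64(0.3823), np.float64(-0.3434)), (np.float64(0.3765), np.float64(-0.2936))]
at [ 0.4249 -0.3183  0.2344] [-3.1416e+00  1.0000e-04  1.1510e-01] f [ 0.6 -0.2  0.3] w 0.0854 t 5.75
tool shift [ 0.0125 -0.0031  0.1944] az -0.046
```

View pics/w2.png

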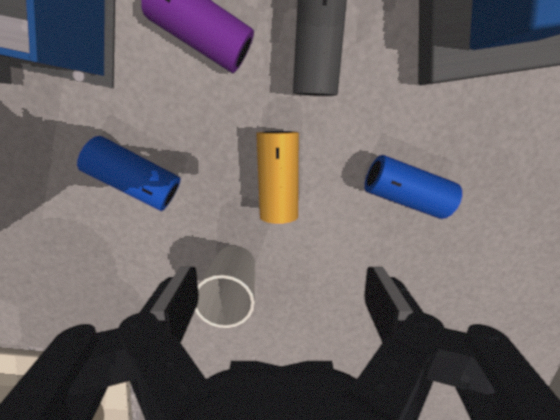

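The sleeve lies straight along the tool's x at px (278,177). The neighbouring sleeves and the mug are clear of the fingers.

>>> drive_tool --pt "0.011 -0.005 0.03 0 0 0 -1" --pt "0 0 0.035 0 0 0 -1" --pt "0 0 0.035 0 0 0 -1" --pt "0 0 0.035 0 0 0 -1" --pt "0 0 0.03 0 0 0 -1" --pt "0 0 0.025 0 0 0 -1" --pt "0 0 0.018 0 0 0 -1" --pt "0 0 0 0 0 0 -1"

```text
clock: 6.42
tcp_pos: [0.434, -0.3104, 0.023]
orientation: [-3.138, 0.004, 0.117]
wrist_force: [-0.4, -0.4, -0.2]
width: 0.0856
finger_force: 0.0
```

>>> drive_tool --pt "0 0 0 0 0 0 1" --pt "0 0 0 0 0 0 1" --pt "0 0 0 0 0 0 1" --pt "0 0 0 0 0 0 1" --pt "0 0 0 0 0 0 1" --pt "0 0 0 0 0 0 1" --pt "0 0 0 0 0 0 1" --pt "0 0 -0.02 0 0 0 1" --pt "0 0 -0.03 0 0 0 1" --pt "0 0 -0.03 0 0 0 1" --newtons 50

```text
clock: 7.25
tcp_pos: [0.4349, -0.3116, 0.1071]
orientation: [-3.14, 0.001, 0.117]
wrist_force: [-0.3, -0.9, -4.0]
width: 0.0463
finger_force: 54.0
```

Run:
```python
from h import *
go(.5915,-.041,.105,-.09)
```

```text
at [ 0.4349 -0.3116  0.1071] [-3.1403e+00  1.4000e-03  1.1750e-01] f [-0.3 -0.9 -4. ] w 0.0463 t 7.25
tool shift [ 0.1873 -0.2504  0.0022] az 1.981
```

>>> drive_tool --pt "0 0 -0.03 0 0 0.5 1" --pt "0 0 -0.03 0 0 0.5 1" --pt "0 0 -0.03 0 0 0.5 1" --pt "0 0 0 0 0 0.48 1" --pt "0.0109 -0.0236 0 0 0 0 1" --pt "0.0109 -0.0236 0 0 0 0 1" --pt "0.0109 -0.0236 0 0 0 0 1" --pt "0.0109 -0.0236 0 0 0 0 1" --pt "0.0109 -0.0236 0 0 0 0 1" --pt "0.0109 -0.0236 0 0 0 0 1" --pt "0.0109 -0.0236 0 0 0 0 1"

```text
clock: 8.17
tcp_pos: [0.5265, -0.1532, 0.1969]
orientation: [3.141, -0.0, -0.09]
wrist_force: [-0.1, 0.2, -4.3]
width: 0.0466
finger_force: 54.1
```

>>> drive_tool --pt "0.0109 -0.0236 0 0 0 0 1" --pt "0.0109 -0.0236 0 0 0 0 1" --pt "0.0109 -0.0236 0 0 0 0 1" --pt "0.0109 -0.0236 0 0 0 0 1" --pt "0.0109 -0.0236 0 0 0 0 1" --pt "0 0 0 0 0 0 1" --pt "0 0 0 0 0 0 1"

```text
clock: 8.75
tcp_pos: [0.5913, -0.0406, 0.1967]
orientation: [3.142, -0.0, -0.087]
wrist_force: [-0.5, -1.0, -3.5]
width: 0.0465
finger_force: 54.2
```

Run:
```python
from h import *
c=shot('wrist','w3.png')
go(.5905,-.041,.105,-.088)
import pickle;pickle.dump(c,open('w3.pkl','wb'))
```

```text
at [ 0.5908 -0.0415  0.1965] [ 3.1413e+00  4.0000e-04 -8.8500e-02] f [-0.3 -0.4 -3.8] w 0.0462 t 8.8
tool shift [-0.0003 -0.0005  0.0915] az -0.005
```

View pics/w3.png

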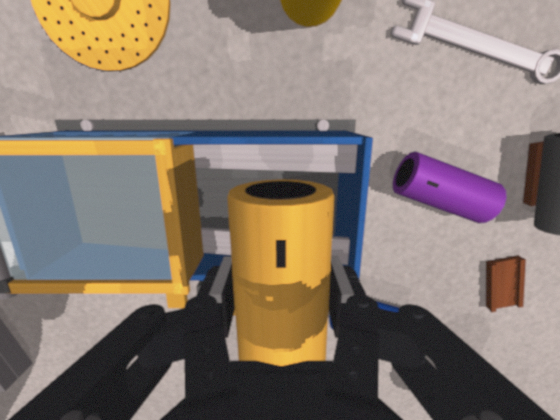

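The sleeve is held over the ramp and parallel to it. Its far end face spans px rows 181 to 198, and the ramp's far corner is at (370,137).

Run:
```python
from h import *
import pickle
c=pickle.load(open('w3.pkl','rb'))
print('far end',ray(c,281,181,.1815),ray(c,281,199,.2295))
print('corner',ray(c,370,137,.1),'board left',ray(c,195,138,.1))
print('lid front far/near',ray(c,170,141,.117),ray(c,187,290,.117))
print('cam',-cv2.Rodrigues(c['rvec'])[0].T@c['tvec'])
```

```text
far end [ 0.64116568 -0.04414928  0.1815    ] [ 0.64559058 -0.04455143  0.2295    ]
corner [ 0.65084293 -0.11275151  0.1       ] board left [0.6616602 0.0196605 0.1      ]
lid front far/near [0.66208767 0.03260723 0.117     ] [0.54067892 0.04368104 0.117     ]
cam [ 0.67410492 -0.04707434  0.32755187]
```

>>> drive_tool --pt "0.0005 0 0.025 0 0 0 1" --pt "0 0 0.025 0 0 0 1" --pt "0 0 0.025 0 0 0 1" --pt "0 0 0.015 0 0 0 1" --pt "0 0 0.012 0 0 0 1" --pt "0 0 0.008 0 0 0 1" --pt "0 0 0.002 0 0 0 1" --pt "0 0 0 0 0 0 1" --pt "0 0 0 0 0 0 1"

```text
clock: 9.55
tcp_pos: [0.5919, -0.0423, 0.0857]
orientation: [-3.142, -0.001, -0.09]
wrist_force: [-5.5, 0.3, 5.5]
width: 0.0462
finger_force: 55.3
```

>>> drive_tool --pt "-0.002 0 -0.001 0 0 0 1" --pt "0 0 0 0 0 0 1" --pt "0 0 0 0 0 0 1"

```text
clock: 9.8
tcp_pos: [0.5899, -0.042, 0.0857]
orientation: [3.141, -0.001, -0.09]
wrist_force: [-2.0, -0.4, 1.6]
width: 0.0465
finger_force: 54.9
```

Run:
```python
from h import *
c=shot('scene');i=c['color'];a=cv2.resize(i[170:280,230:420],None,fx=4,fy=4,interpolation=cv2.INTER_CUBIC)
cv2.imwrite('pics/s4.png',cv2.cvtColor(a,cv2.COLOR_RGB2BGR));go(.59,-.041,.08,-.088)
```

```text
at [ 0.5899 -0.042   0.0857] [ 3.1414e+00 -4.0000e-04 -8.9800e-02] f [-2.2 -1.9  2. ] w 0.0463 t 9.85
tool shift [-0.     -0.001   0.0057] az -0.017
```

View pics/s4.png

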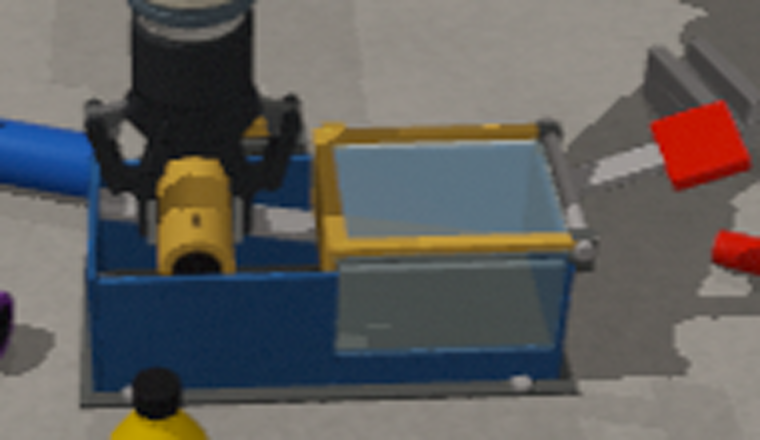

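The sleeve is inside the ramp between the boards and already touching the rails. I'll release it.

>>> drive_tool --pt "0 0 0 0 0 0 0.2" --pt "0 0 0 0 0 0 -0.2" --pt "0 0 0 0 0 0 -0.6" --pt "0 0 0 0 0 0 -1" --pt "0 0 0 0 0 0 -1" --pt "0 0 0 0 0 0 -1" --pt "0 0 -0.015 0 0 0 -1" --pt "0 0 -0.02 0 0 0 -1" --pt "0 0 -0.03 0 0 0 -1" --pt "0 0 -0.035 0 0 0 -1" --pt "0 0 -0.035 0 0 0 -1" --pt "0 0 0 0 0 0 -1"

```text
clock: 10.85
tcp_pos: [0.5937, -0.042, 0.2275]
orientation: [3.142, -0.012, -0.09]
wrist_force: [0.7, 0.2, 1.3]
width: 0.0853
finger_force: 0.0
```

Run:
```python
from h import *
c=shot('wrist','w5.png')
go(.6195,.276,.22,-.09)
```

```text
at [ 0.5924 -0.0419  0.2245] [ 3.1415 -0.0083 -0.0896] f [ 0.1  0.2 -0.3] w 0.0853 t 10.9
tool shift [-0.0015 -0.3191  0.0045] az 0.004
```

View pics/w5.png

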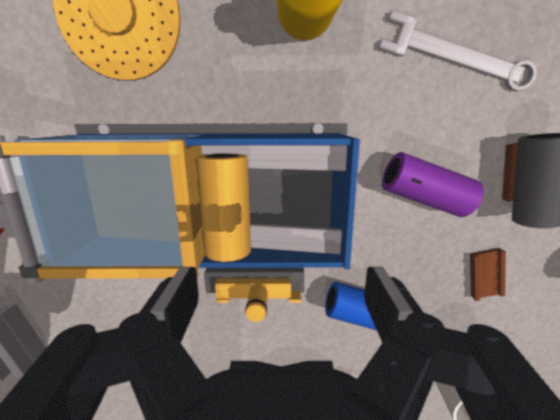

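The sleeve rests against the closed lid's front (px 224,205) and the bolt is back. Next is the lever.

>>> drive_tool --pt "0 -0.032 0 0 0 0 1" --pt "0 -0.032 0 0 0 0 1" --pt "0 -0.032 0 0 0 0 1" --pt "0 -0.032 0 0 0 0 1" --pt "0 -0.032 0 0 0 0 1" --pt "0 -0.032 0 0 0 0 1" --pt "0 -0.032 0 0 0 0 1" --pt "0 -0.032 0 0 0 0 1" --pt "0 -0.032 0 0 0 0 1" --pt "0 -0.032 0 0 0 0 1" --pt "0 0 0.02 0 0 0 1" --pt "0 0 0.02 0 0 0 1"

```text
clock: 11.9
tcp_pos: [0.6186, 0.2794, 0.1796]
orientation: [-3.141, -0.002, -0.087]
wrist_force: [0.3, 0.5, -1.0]
width: 0.0001
finger_force: 0.0
```

Run:
```python
from h import *
c=shot('wrist');hsv=cv2.cvtColor(c['color'],cv2.COLOR_RGB2HSV)
m=cv2.inRange(hsv,(0,180,80),(6,255,255))
for k in cv2.findContours(m,cv2.RETR_EXTERNAL,cv2.CHAIN_APPROX_NONE)[0]:
    if cv2.contourArea(k)>500:
        q=cv2.minAreaRect(k);print(q);print([tuple(ray(c,*p,.148)[:2].round(4)) for p in cv2.boxPoints(q)])
go(.6195,.276,.10,-.09)
```

```text
((240.9933624267578, 241.52828979492188), (91.18814086914062, 167.13833618164062), 89.19306945800781)
[(np.float64(0.6614), np.float64(0.3488)), (np.float64(0.6545), np.float64(0.2523)), (np.float64(0.5938), np.float64(0.2539)), (np.float64(0.6012), np.float64(0.3614))]
at [0.6157 0.2772 0.1742] [ 3.1384  0.0059 -0.0878] f [-1.2 -1.3 -3.5] w -0.0002 t 11.95
tool shift [0.0043 0.0007 0.0742] az 0.021
```

>>> drive_tool --pt "0.003 -0.001 0.012 0 0 0 1" --pt "0 0 0.01 0 0 0 1" --pt "0 0 0.01 0 0 0 1" --pt "0 0 0.01 0 0 0 1" --pt "0 0 0.01 0 0 0 1" --pt "0 0 0.01 0 0 0 1" --pt "0 0 0.007 0 0 0 1" --pt "0 0 0.003 0 0 0 1" --pt "0 0 0 0 0 0 1" --pt "0 0 0 0 0 0 1" --pt "0 0 0 0 0 0 1" --pt "0 0 0 0 0 0 1"

```text
clock: 12.95
tcp_pos: [0.6227, 0.2778, 0.1094]
orientation: [-3.141, -0.002, -0.09]
wrist_force: [3.0, -0.2, 4.9]
width: -0.0001
finger_force: 2.5
```

>>> drive_tool --pt "0 0 0.003 0 0 0 1" --pt "0 0 0.002 0 0 0 1" --pt "0 0 0 0 0 0 1" --pt "0 0 0 0 0 0 1" --pt "0 0 0 0 0 0 1" --pt "0 0 0 0 0 0 1" --pt "0 0 0 0 0 0 1" --pt "0 0 0 0 0 0 1" --pt "0 0 0 0 0 0 1" --pt "0 0 0 0 0 0 1" --pt "0 0 0 0 0 0 1" --pt "0 0 0 0 0 0 1"

```text
clock: 13.95
tcp_pos: [0.6219, 0.2776, 0.104]
orientation: [-3.141, -0.001, -0.09]
wrist_force: [2.3, -1.2, 5.3]
width: 0.0004
finger_force: 2.3
```

>>> drive_tool --pt "0 0 0 0 0 0 1" --pt "0 0 0 0 0 0 1" --pt "0 0 0 0 0 0 1" --pt "0 0 0 0 0 0 1" --pt "0 0 0 0 0 0 1" --pt "0 0 0 0 0 0 1" --pt "0 0 0 0 0 0 1" --pt "0 0 0 0 0 0 1"

```text
clock: 14.62
tcp_pos: [0.6219, 0.2776, 0.104]
orientation: [-3.141, -0.001, -0.09]
wrist_force: [2.1, -0.6, 5.3]
width: 0.0001
finger_force: 2.3
```

Run:
```python
from h import *
c=shot('scene');i=c['color'];a=cv2.resize(i[170:280,230:420],None,fx=4,fy=4,interpolation=cv2.INTER_CUBIC)
cv2.imwrite('pics/s6.png',cv2.cvtColor(a,cv2.COLOR_RGB2BGR))
```

```text
(no output)
```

View pics/s6.png

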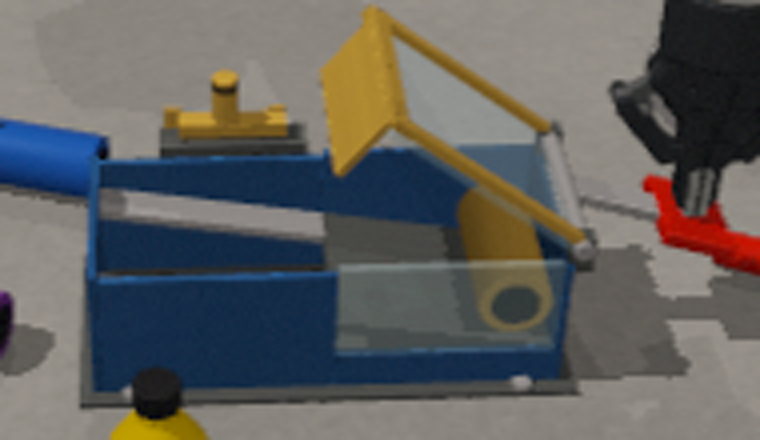

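The lid is raised and the sleeve lies at the low end of the box. I'll ease the lever up and go back to the knob.

>>> drive_tool --pt "0 0 -0.01 0 0 0 1" --pt "0 0 -0.01 0 0 0 1" --pt "0 0 -0.01 0 0 0 1" --pt "0 0 -0.01 0 0 0 1" --pt "0 0 -0.01 0 0 0 1" --pt "0 0 -0.01 0 0 0 1" --pt "0 0 -0.015 0 0 0 1" --pt "0 0 -0.025 0 0 0 1" --pt "0 0 -0.03 0 0 0 1" --pt "0 0 -0.01 0 0 0 1"

```text
clock: 15.5
tcp_pos: [0.6232, 0.2787, 0.2482]
orientation: [-3.138, -0.005, -0.09]
wrist_force: [1.0, -0.6, 1.1]
width: -0.0001
finger_force: 0.0
```

>>> drive_tool --pt "-0.0076 0.03 0 0 0 0 -1" --pt "-0.0076 0.03 0 0 0 0 -1" --pt "-0.0076 0.03 0 0 0 0 -1" --pt "-0.0076 0.03 0 0 0 0 -1" --pt "-0.0076 0.03 0 0 0 0 -1" --pt "-0.0076 0.03 0 0 0 0 -1" --pt "-0.0076 0.03 0 0 0 0 -1" --pt "-0.0076 0.03 0 0 0 0 -1" --pt "-0.0076 0.03 0 0 0 0 -1" --pt "-0.0076 0.03 0 0 0 0 -1" --pt "0 0 0 0 0 0 -1" --pt "0 0 0 0 0 0 -1"

```text
clock: 16.5
tcp_pos: [0.5185, -0.0154, 0.2435]
orientation: [-3.141, -0.0, -0.093]
wrist_force: [0.0, -0.6, 0.2]
width: 0.0855
finger_force: 0.0
```

Run:
```python
from h import *
c=shot('scene');i=c['color'];a=cv2.resize(i[170:280,230:420],None,fx=4,fy=4,interpolation=cv2.INTER_CUBIC)
cv2.imwrite('pics/s7.png',cv2.cvtColor(a,cv2.COLOR_RGB2BGR))
go(.5195,-.0141,.1405,-.09)
```

```text
at [ 0.519  -0.0145  0.2435] [-3.1411e+00 -5.0000e-04 -9.1200e-02] f [ 0.9  0.1 -0.7] w 0.0852 t 16.55
tool shift [ 0.0004 -0.0004  0.103 ] az -0.012
```

View pics/s7.png

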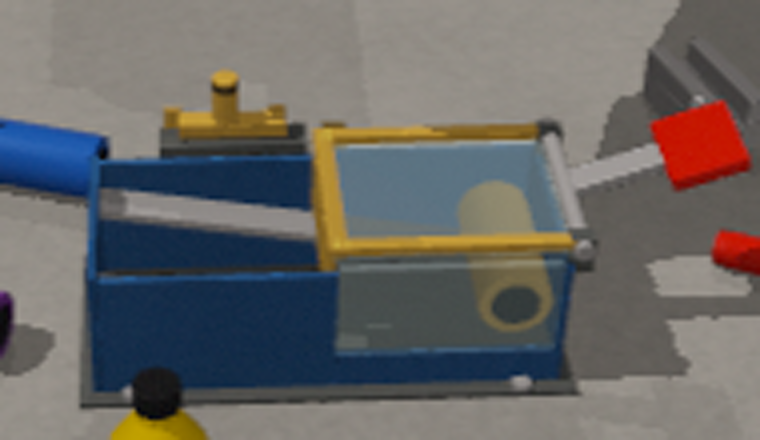

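The lid is closed with the sleeve inside. Next I'll grip the knob and slide it home.

>>> drive_tool --pt "0 0 0.03 0 0 0 -1" --pt "0 0 0.03 0 0 0 -1" --pt "0 0 0.025 0 0 0 -1" --pt "0 0 0.018 0 0 0 -1" --pt "0 0 0 0 0 0 1" --pt "0 0 0 0 0 0 1" --pt "0 0 0 0 0 0 1" --pt "0 0 0 0 0 0 1" --pt "0 0 0 0 0 0 1" --pt "0 0 0 0 0 0 1" --pt "0 0 0 0 0 0 1" --newtons 20

```text
clock: 17.47
tcp_pos: [0.5199, -0.0135, 0.1417]
orientation: [-3.14, -0.002, -0.09]
wrist_force: [-0.5, 6.0, 5.0]
width: 0.0168
finger_force: 21.8
```

>>> drive_tool --pt "0 -0.008 0 0 0 0 1" --pt "0 -0.008 0 0 0 0 1" --pt "0 -0.008 0 0 0 0 1" --pt "0 -0.008 0 0 0 0 1" --pt "0 -0.006 0 0 0 0 1" --pt "0 -0.004 0 0 0 0 1" --pt "0 0 0 0 0 0 1" --pt "0 0 0 0 0 0 1"

```text
clock: 18.13
tcp_pos: [0.5235, 0.0281, 0.1417]
orientation: [-3.141, -0.002, -0.09]
wrist_force: [-1.5, 2.3, 5.4]
width: 0.0169
finger_force: 21.9
```

>>> drive_tool --pt "0 -0.002 0 0 0 0 1" --pt "0 -0.002 0 0 0 0 1" --pt "0 -0.001 0 0 0 0 1" --pt "0 0 0 0 0 0 1" --pt "0 0 0 0 0 0 1"

```text
clock: 18.55
tcp_pos: [0.5238, 0.0317, 0.1417]
orientation: [3.14, -0.002, -0.089]
wrist_force: [-1.3, -7.1, 6.5]
width: 0.0168
finger_force: 22.1
```

>>> drive_tool --pt "0 -0.001 0 0 0 0 1" --pt "0 -0.001 0 0 0 0 1" --pt "0 0 0 0 0 0 1" --pt "0 0 0 0 0 0 1"

```text
clock: 18.88
tcp_pos: [0.5238, 0.0319, 0.1418]
orientation: [3.138, -0.002, -0.088]
wrist_force: [-2.6, -16.7, 8.4]
width: 0.0169
finger_force: 22.5
```

It has reached the stop. I'll release and retreat.

>>> drive_tool --pt "0 0 0 0 0 0 -1" --pt "0 0 0 0 0 0 -1" --pt "0 0 0 0 0 0 -1" --pt "0 0 0 0 0 0 -1" --pt "0 0 0 0 0 0 -1" --pt "0 0 -0.03 0 0 0 -1" --pt "0 0 -0.035 0 0 0 -1" --pt "0 0 -0.035 0 0 0 -1" --pt "0 0 -0.02 0 0 0 -1" --pt "0 0 0 0 0 0 -1" --pt "0 0 0 0 0 0 -1" --pt "0 0 0 0 0 0 -1"

```text
clock: 19.88
tcp_pos: [0.5227, 0.0347, 0.2595]
orientation: [3.141, 0.001, -0.089]
wrist_force: [0.2, 0.6, -1.3]
width: 0.0853
finger_force: 0.0
```

Run:
```python
from h import *
c=shot('wrist','w8.png');go(.52,.03,.25,-.09)
```

```text
at [0.5224 0.0346 0.259 ] [ 3.1413e+00  2.4000e-03 -8.9500e-02] f [ 0.6  0.1 -0.8] w 0.0853 t 19.9333
tool shift [-0.002   0.0048  0.009 ] az 0.005
```

View pics/w8.png

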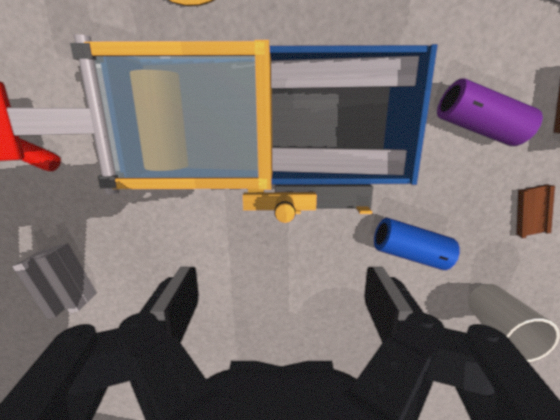

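The bolt reaches over the lid edge, with the knob at (285,211), and the sleeve is inside. A quick numeric check, then I'll hand in.

Run:
```python
from h import *
c=camera('wrist');k=ray(c,285,211,.152);print(k)
if k[1]>.0265: print(robot.close_job())
```

```text
[0.52471896 0.03181928 0.152     ]
the job is handed in; nothing more can be done
None
```

The job is done and handed in at about 20 s: the brass sleeve is in the closed keeper box, the bolt is pushed home to its stop, and I moved nothing else on the bench.

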